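# Lay up a hardback on the foil printer's bed

## Robot

A 7-joint arm with a two-finger parallel gripper is mounted at the origin on the work surface. World frame = base frame: x ahead of the robot, y to its left, z up, the work surface at z = 0. Lengths are in m, angles in rad, forces in N, time in s.
With the tool pointing down it reaches from about 0.425 to 1.025 m from the base axis. Payload 9.4 kg.
Tool frame: the origin (TCP) lies at the very end of the fingers, on their centre line; the grasp point (between the pads) lies 19 mm behind it; z points along the fingers, y is the direction in which the jaws open and shut (so a half turn about z gives the same grasp; the last joint's range is limited). The gripper opens to 85 mm and grips with 20 to 120 N. Pads are 22 mm wide; open, the fingers measure 114 mm over their backs; the gripper's body (76 mm by 85 mm) begins 54 mm behind the grasp point. The pads swing forward as they close: fully open they stand 13 mm farther back than shut.
Start: joints at [-1.192, 0.599, -0.003, 1.599, 0.002, 0.943, -0.08], TCP at [0.319, 0.651, 0.231] pointing down, gripper open.
Joint ranges: [-2.57, 2.57], [-0.35, 1.97], [-1.29, 1.29], [0.11, 2.56], [-1.05, 4.19], [0.11, 1.86], [-2.63, 2.63]. Speed limits (rad/s): [2.22, 2.22, 3.01, 3.01, 3.14, 3.14, 3.14].

## Interface

Orientations are given as a unit quaternion [x, y, z, w].
In Python, from cell import monitor, grab_frame, calibration, finish_job gives the robot as it stands. The module is installed in compiled form; this text tells all that it offers.
- The arm moves only by the tool drive_tool, never from a script. Its argument "series" is a list of rows, each a list of 3 entries, a list of its own where there are three numbers: the opening, from -1 (shut) to 1 (fully open), so that 0 is half open, then the shift along the tool's x, y, z in mm, then the turn about the tool's z in degrees. A call has 1 to 8 rows; each row is the pose to reach, as a shift and turn from the pose measured when the call began, along the tool's axes at that moment; what a row does not reach only later rows make up. A row lasts 1/10 s, in which the tool goes at most 50 mm and 8.59 degrees, less where a joint would pass 70% of its speed; a pose out of reach is approached as far as the arm can. A call with a gripper value outside its range is refused whole. The fingers move at their own pace and stop on an object; "force" is the grip in N (left out, the last holds). Time passes only in rows, so rows that repeat a pose let the fingers close. It gives the time, the measured TCP pose, the force and the opening at its end, in the units of the state.
- monitor.get_obs(): the state, without advancing time (a new reading comes with each control period).
- grab_frame(name): name is "side" or "top" or "wrist"; returns the picture (480x640x3 uint8, red, green, blue); there is no depth.
- calibration(name): a dict with "vfov" (degrees; the focal length in pixels is half the picture's height over the tangent of half this angle, whatever the lens; pixels are square), "cx", "cy" (the principal point, pixels), "origin" and "rotation" of the camera in the world; the wrist camera has in their place "mount" (4x4, takes a point from camera to tool coordinates, whose origin is the TCP and whose axes are the flange's). Camera axes: x right, y up, looking along -z (the intrinsics and any distortion apply to the point x, -y, -z); pixel columns grow to the right and rows downward; lengths in m; the calibration is good to about 2 mm. A picture is of the moment at which its call begins: read the wrist's pose just before it. calibration takes no time and is no camera call.
- finish_job(): hands the job in, once; it reports no verdict.
The state is a dict: "t": time; "qpos": joint angles; "qvel": joint speeds; "effort": joint torques, N m; "tool_pos": TCP position; "tcp_rot": TCP orientation; "contact_force": force on the tool from outside, world axes, zero at the start; "ft_torque": the same for the moment, N m; "opening": opening from 0.0 (shut) to 1.0 (fully open).
Only numpy, scipy, OpenCV 4.12 (cv2) and the standard library are available. Lean on these libraries where they do the work, as an engineer would, in place of code of your own. Each camera call takes 0.05 s, during which the arm holds its last target.

## Task

Lay up the hardback on the foil printer's bed for printing: first bring its spine up against the left rear pin while the book is still askew, then push its free end so that it swings about that pin until the spine lies along both rear pins, with its end edge also against the single side pin. Once it meets all three pins, press it firmly home against both rear pins together for a moment, but gently enough not to dent the cover, and let go with it flat and touching all three. Leave the label roll, the phone and the loupe where they are.

Things in the scene. Friction and masses are not known exactly. Their poses are not given: they have to be found in the camera images.
- printer: Flatbed foil printer, fixed on the table, light grey casing 510 mm deep, 640 mm wide. Origin on the table surface (z = 0) under the bed; x points away from the robot to the rear, where the gantry is parked (beyond x +195 mm, up to z 190 mm), y to the left. Side housings (top at z 80 mm) flank the bed at |y| 235 to 320 mm. The pins keep their stated places in this frame.
- bed (a point): Point on the top of the level grey metal bed, 55 mm above the printer's origin; same axes as the printer. The bed spans x -205 to +195 mm, y -235 to +235 mm.
- pivot_pin: Left rear eccentric lay pin, at printer x +115, y +60 mm. Origin: centre of its flush round foot (25 mm), at bed height. The upright dark steel pin on it (pivot_pin_head), 16 mm diameter, 28 mm high, rigid, has its axis 2.5 mm off the foot's centre, turned and clamped in an unknown direction: feel where it stands. The book's left end starts nearest; swing about this pin.
- second_pin: Right rear eccentric lay pin, built like the left one and set on its own, foot at printer x +115, y -60 mm. Origin: centre of the foot. A firm press home is 12 to 20 N on the fore edge midway between the two rear pins, so that both are loaded, held about half a second. Over 40 N on any one pin, even as a knock, dents the cover.
- side_pin: Side eccentric lay pin, built like the rear ones and set on its own. Its foot is in the left hole (printer x +80, y +140 mm) or in the right hole (x +80, y -140 mm). Origin: centre of the foot. The book's end edge that faces this pin must end against it.
- empty_hole: The unused one of the two side pin places: flush black hole mouth, 16 mm diameter, in the bed, no obstacle. Origin: centre of the hole at bed height.
- book: Closed black hardback lying flat on the bed, spine towards the rear pins, turned clockwise (seen from above) 0.36 to 0.55 rad from the printer's x, touching no pin. 140 (x) x 210 (y) x 30 mm (z), stiff 3 mm boards overhanging the pages by 4 mm. Origin: centre of its underside; spine face at x +70, fore edge x -70, end edges y +105 and -105 mm. About 0.45 kg (varies); slides at 2 to 5 N.
- spine_mid (a point): Middle of the book's flat spine face at bed height (book x +70 mm, y 0). Laid up, the book's axes are parallel to the printer's within 0.05 rad, this point is at printer x +107 mm, and y is +27 mm with the side pin at the left, -27 mm with it at the right, each give or take 3 mm, as the eccentric pins happen to be set.
- label_roll: Bystander: roll of blank white labels, 72 mm diameter, 30 mm high, lying on the left side housing. Origin: centre of its underside.
- phone: Bystander: dark phone 146 x 71 x 8 mm, lying on the right side housing. Origin: centre of its underside.
- loupe: Bystander: black magnifying loupe, a 44 mm wide, 34 mm high cylinder, standing on the left side housing towards the rear. Origin: centre of its foot.

How it is judged:
On the way, in this order (a step that is already met when the one before it is completed fails the run):
1. the spine is against the left rear pin while the book is still askew by more than 0.12 rad (x of pivot_pin_head_c0 in the frame of book between 0.0755 and 0.0796 m and y of pivot_pin_head_c0 in the frame of book between 0 and 0.105 m and angle between the x axis of book and the x axis of printer, either way round above 0.12 rad), for 0.1 s.
2. in its place at all three pins, the book is pressed firmly home on both rear pins at once, with at least 2 N on each (x of pivot_pin_head_c0 in the frame of book between 0.0755 and 0.0796 m and x of second_pin_head_c0 in the frame of book between 0.0755 and 0.0796 m and y of pivot_pin_head_c0 in the frame of book between 0 and 0.105 m and y of second_pin_head_c0 in the frame of book between -0.105 and 0 m and (y of side_pin_head_c0 in the frame of book between 0.1105 and 0.1146 m or y of side_pin_head_c0 in the frame of book between -0.1146 and -0.1105 m) and x of side_pin_head_c0 in the frame of book between -0.065 and 0.065 m and angle between book's own z axis and vertical below 0.03 rad and z of book in the frame of printer between 0.052 and 0.058 m and contact force between book and pivot_pin above 2 N and contact force between book and second_pin above 2 N), for 0.2 s.
At the end, for the whole second after the job is handed in: The book lies flat on the bed, at rest, its spine face within 1.6 mm of both rear pins and the end edge that faces the side pin within 1.6 mm of it (x of pivot_pin_head_c0 in the frame of book between 0.0755 and 0.0796 m and x of second_pin_head_c0 in the frame of book between 0.0755 and 0.0796 m and y of pivot_pin_head_c0 in the frame of book between 0 and 0.105 m and y of second_pin_head_c0 in the frame of book between -0.105 and 0 m and (y of side_pin_head_c0 in the frame of book between 0.1105 and 0.1146 m or y of side_pin_head_c0 in the frame of book between -0.1146 and -0.1105 m) and x of side_pin_head_c0 in the frame of book between -0.065 and 0.065 m and angle between book's own z axis and vertical below 0.03 rad and z of book in the frame of printer between 0.052 and 0.058 m and linear speed of book below 0.01 m/s and angular speed of book below 0.05 rad/s); the robot touches nothing.
It fails at once if the book is driven into a pin with more than 40 N, which dents the cover (contact force between book and pivot_pin above 40 N or contact force between book and second_pin above 40 N or contact force between book and side_pin above 40 N).
It fails at once if the label roll is moved by more than 15 mm (distance of label_roll from where it was at the start of the episode above 0.015 m).
It fails at once if the phone is moved by more than 15 mm (distance of phone from where it was at the start of the episode above 0.015 m).
It fails at once if the loupe is moved by more than 15 mm (distance of loupe from where it was at the start of the episode above 0.015 m).
It also fails if it takes over 72 s, if anything falls off the work surface, if the arm or the gripper's body presses on something with over 40 N, if the wrist force passes 120 N, or if a joint passes its speed limit or range.

## Working session

There is one attempt and no reset: what is moved stays moved. The work goes in short steps, Python scripts to look and compute and a tool call to move; the robot and the scene stay as the last step left them, time stands still between calls to the robot, and variables do not carry over. Pictures are saved under pics/ and viewed, and the job is handed in when it is done.

Besides the shell and the picture viewer there is one more tool, called after "Request:" as name([rows], argument=value, ...), one row to a line, values as JSON. drive_tool: Moves the arm, as the interface text tells. Its arguments: {"type":"object","properties":{"series":{"type":"array"},"force":{"type":"number"}},"required":["series"]}

```bash
ls; mkdir -p pics
python3 - <<'E'
from cell import monitor, grab_frame, calibration
import cv2
o=monitor.get_obs()
for k,v in o.items(): print(k,v)
for n in ("side","top","wrist"):
    print(n,calibration(n))
    cv2.imwrite(f"pics/{n}0.png",grab_frame(n)[:,:,::-1])
E
```

```text
pics
t 0.0
qpos [-1.19169798  0.60012193 -0.00252432  1.60011553  0.00180159  0.94290882
 -0.0797936 ]
qvel [-2.59178849e-05 -1.87793565e-03  1.03903357e-03 -1.38159214e-05
  1.47264692e-03 -2.74399669e-05 -5.23491884e-06]
effort [ 1.41353343e-03 -7.76474547e+01  1.56517636e+00 -2.57991958e+01
  1.23212178e-02  9.50044196e-03  1.39283358e-05]
tool_pos [0.31895054 0.6505538  0.23042466]
tcp_rot [ 2.25907003e-01  9.74148564e-01 -7.69481635e-04 -9.92496092e-05]
contact_force [ 0.69204233  0.33431142 -1.02103462]
ft_torque [-0.02350672  0.0062693  -0.0292756 ]
opening 0.9970458014885014
side {'vfov': 46.536115489650264, 'cx': 312.9541000990463, 'cy': 239.24777451475265, 'origin': array([ 0.23646692, -0.58985967,  0.7648858 ]), 'rotation': array([ 0.36557347, -0.09067379, -0.22447556,  0.89874636])}
top {'vfov': 56.09346112703957, 'cx': 316.28342936820434, 'cy': 239.67835602384187, 'origin': array([0.40376836, 0.00665728, 1.04237855]), 'rotation': array([-0.05534421,  0.05225986,  0.71183673, -0.69820799])}
wrist {'vfov': 58.971431883316335, 'cx': 321.55732997204376, 'cy': 241.00242882720613, 'mount': array([[-4.35978413e-04,  9.59285316e-01,  2.82438475e-01,
         7.19954539e-02],
       [ 9.99999530e-01,  6.62732828e-04, -7.07310370e-04,
        -4.43411195e-04],
       [-8.65693701e-04,  2.82438034e-01, -9.59285155e-01,
        -1.42677088e-01],
       [ 0.00000000e+00,  0.00000000e+00,  0.00000000e+00,
         1.00000000e+00]])}
```

View pics/side0.png

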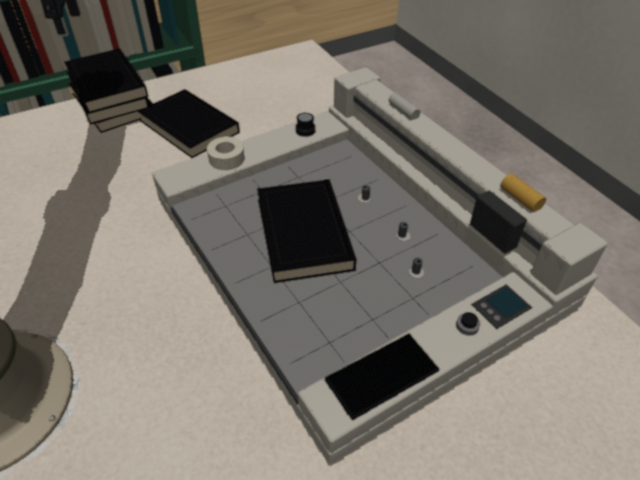

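View pics/top0.png

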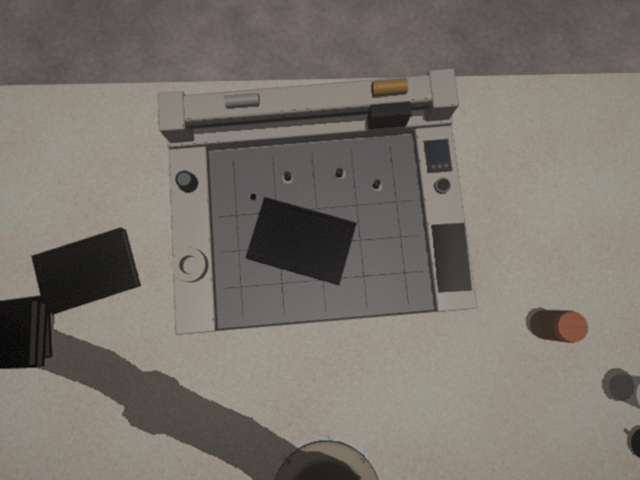

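View pics/wrist0.png

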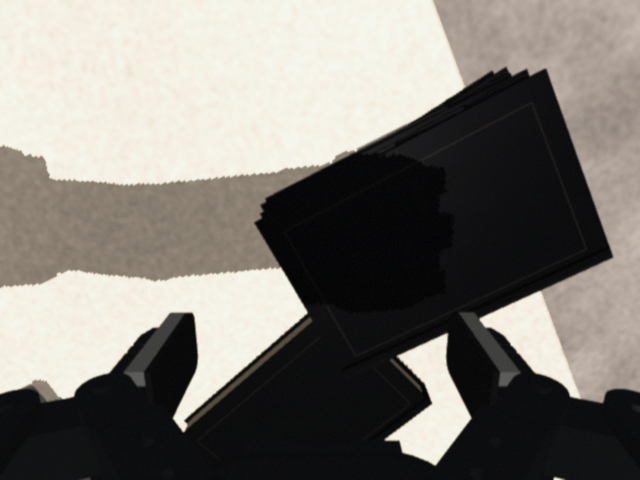

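The side pin is on the right: in the top view the pins are at about (287,177), (340,173) and (377,184), with the empty hole at (253,197). I'll enlarge these.

```bash
cat > h.py <<'E'
import numpy as np, cv2
from scipy.spatial.transform import Rotation as R
from cell import monitor, grab_frame, calibration
def cam(n):
    c=calibration(n); f=240/np.tan(np.radians(c['vfov'])/2)
    if n=='wrist':
        o=monitor.get_obs(); T=np.eye(4); T[:3,:3]=R.from_quat(o['tcp_rot']).as_matrix(); T[:3,3]=o['tool_pos']
        M=T@c['mount']; return f,c['cx'],c['cy'],M[:3,3],M[:3,:3]
    return f,c['cx'],c['cy'],np.array(c['origin']),R.from_quat(c['rotation']).as_matrix()
def ray(n,u,v,z,C=None):
    f,cx,cy,o,Rm=C or cam(n)
    d=Rm@np.array([(u-cx)/f,-(v-cy)/f,-1]); return o+d*(z-o[2])/d[2]
def proj(n,p,C=None):
    f,cx,cy,o,Rm=C or cam(n)
    q=Rm.T@(np.asarray(p)-o); return cx+f*q[0]/-q[2], cy-f*q[1]/-q[2]
E
python3 - <<'E'
from h import *
a=cv2.imread('pics/top0.png')
cv2.imwrite('pics/t0a.png',cv2.convertScaleAbs(cv2.resize(a[140:340,160:480],(800,500),interpolation=cv2.INTER_CUBIC),alpha=1.6,beta=20))
a=cv2.imread('pics/side0.png')
cv2.imwrite('pics/s0a.png',cv2.convertScaleAbs(cv2.resize(a[160:300,240:460],(792,504),interpolation=cv2.INTER_CUBIC),alpha=1.6,beta=20))
E
```

```text
(no output)
```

View pics/t0a.png

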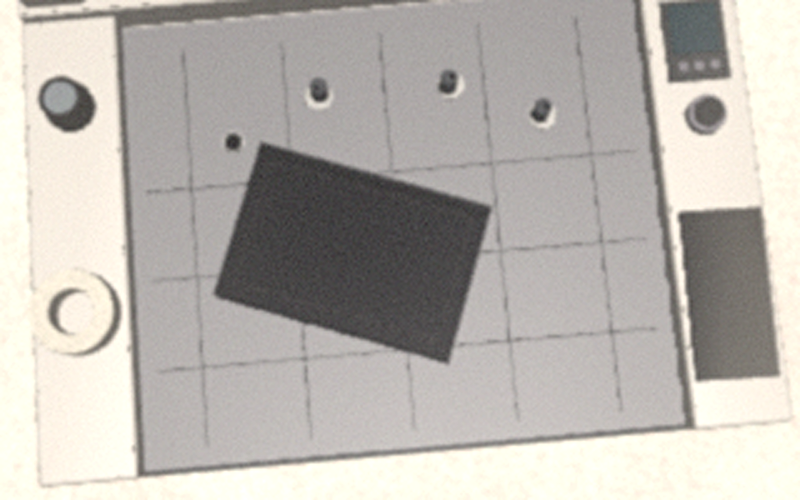

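View pics/s0a.png

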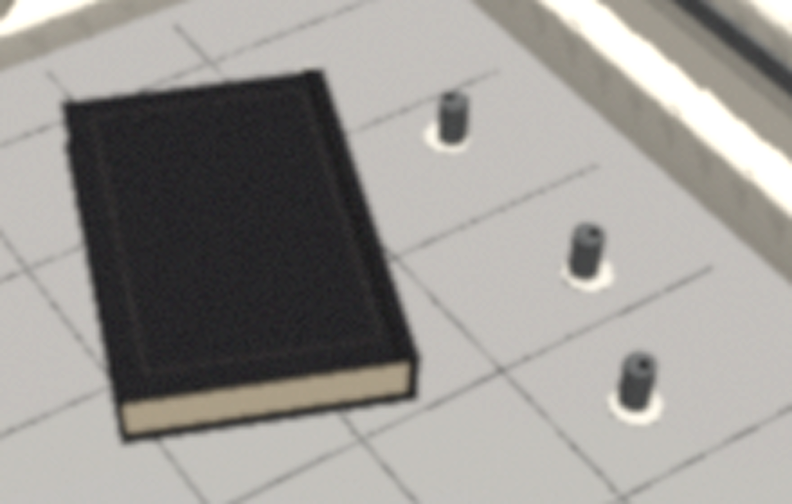

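```bash
cat > fit.py <<'E'
from h import *
from scipy.optimize import least_squares
tc=lambda x,y:(160+(x+.5)/2.5-.5,140+(y+.5)/2.5-.5)
sc=lambda x,y:(240+(x+.5)/3.6-.5,160+(y+.5)/3.6-.5)
def printer_pt(p,l):
    c,s=np.cos(p[2]),np.sin(p[2]); return np.array([p[0]+c*l[0]-s*l[1],p[1]+s*l[0]+c*l[1],l[2]])
def fit(obs,x0):
    C={n:cam(n) for n in('top','side')}
    f=lambda p:np.concatenate([np.subtract(proj(n,printer_pt(p,l),C[n]),uv) for n,l,uv in obs])
    r=least_squares(f,x0); return r.x,r.fun.reshape(-1,2)
E
python3 - <<'E'
from fit import *
F=[(.115,.06,.055),(.115,-.06,.055),(.08,-.14,.055),(.08,.14,.055)]
T=[tc(319,95),tc(449,86),tc(542,115),tc(233,142)]
S=[sc(447,135),sc(587,272),sc(636,404)]
for nm in('top','side','both'):
    ob=[]
    if nm!='side': ob+=[('top',l,u) for l,u in zip(F,T)]
    if nm!='top': ob+=[('side',l,u) for l,u in zip(F,S)]
    p,r=fit(ob,[.6,0,0]); print('printer',nm,p.round(4),r.round(1).tolist())
B=[(.07,.105,.085),(.07,-.105,.085),(-.07,-.105,.085),(-.07,.105,.085)]
TB=[tc(262,142),tc(490,207),tc(447,362),tc(216,296)]
SB=[sc(322,72),sc(416,357),sc(122,403),sc(66,103)]
for nm in('top','side','both'):
    ob=[]
    if nm!='side': ob+=[('top',l,u) for l,u in zip(B,TB)]
    if nm!='top': ob+=[('side',l,u) for l,u in zip(B,SB)]
    p,r=fit(ob,[.6,0,-.4]); print('book',nm,p.round(4),r.round(1).tolist())
for a,b in zip([tc(319,83),tc(449,74),tc(542,102)],[sc(454,98),sc(589,232),sc(640,360)]): print(ray('top',*a,.083).round(4),ray('side',*b,.083).round(4))
E
```

```text
printer top [0.5867 0.0057 0.0667] [[-0.3, 0.6], [0.4, -0.3], [-0.0, 0.0], [-0.1, -0.3]]
printer side [0.5885 0.0064 0.0681] [[-0.0, 0.2], [0.2, -0.0], [-0.1, -0.1]]
printer both [0.5875 0.0057 0.0694] [[-0.4, 0.3], [0.3, -0.7], [-0.1, -0.5], [-0.2, -0.4], [-0.4, 0.6], [-0.1, 0.3], [-0.3, 0.3]]
book top [ 0.5507  0.0422 -0.2977] [[-0.6, -0.0], [1.0, -0.1], [0.9, 0.4], [-1.3, -0.3]]
book side [ 0.553   0.0417 -0.2986] [[0.9, -0.8], [1.6, 0.5], [-1.2, -0.0], [-1.3, -0.2]]
book both [ 0.552   0.0418 -0.2978] [[-0.4, -0.6], [1.2, -0.7], [1.1, -0.2], [-1.2, -0.9], [0.4, -0.7], [1.1, 0.6], [-1.7, 0.1], [-1.8, -0.1]]
[0.7013 0.0706 0.083 ] [0.6998 0.0715 0.083 ]
[ 0.7072 -0.0443  0.083 ] [ 0.7048 -0.0448  0.083 ]
[ 0.68   -0.1253  0.083 ] [ 0.6776 -0.1254  0.083 ]
```

```bash
cat >> h.py <<'E'
P=np.array([.5875,.0057,.068])
def w2p(xy):
    c,s=np.cos(P[2]),np.sin(P[2]); d=np.subtract(xy[:2],P[:2]); return np.array([c*d[0]+s*d[1],-s*d[0]+c*d[1]])
def p2w(xy):
    c,s=np.cos(P[2]),np.sin(P[2]); return P[:2]+np.array([c*xy[0]-s*xy[1],s*xy[0]+c*xy[1]])
def where():
    o=monitor.get_obs(); M=R.from_quat(o['tcp_rot']).as_matrix()
    th=np.arctan2(M[1,0],M[0,0]); 
    f=M.T@o['contact_force']
    print('t',round(o['t'],2),'pos',o['tool_pos'].round(4),'printer',w2p(o['tool_pos']).round(4),'yawx-pi-P',round((th-np.pi-P[2]+np.pi)%(2*np.pi)-np.pi,4),'tilt',round(np.arccos(-M[2,2]),4),'Ftool',f.round(1),'q7',o['qpos'][6].round(2),'open',round(o['opening'],2))
    return o,M,th
def goto(pxy,z,yaw):
    "printer xy, world z, book yaw (rel. printer) with tool x = -book x; prints shift mm, turn deg"
    o,M,th=where(); t=np.array([*p2w(pxy),z]); s=M.T@(t-o['tool_pos'])*1000
    a=(np.pi+P[2]+yaw-th+np.pi)%(2*np.pi)-np.pi
    print('shift',s.round(1),'turn',np.degrees(-a).round(2))
E
python3 - <<'E'
from h import *
# book printer frame
b=w2p([.552,.0418]); yaw=-.298-P[2]; c,s=np.cos(yaw),np.sin(yaw)
B=lambda x,y:b+np.array([c*x-s*y,s*x+c*y])
print(b,yaw)
t=B(-.105,.012); print(t,p2w(t)); goto(t,.2,yaw)
E
```

```text
[-0.03296505  0.03842871] -0.366
[-0.12671591  0.08721165] [0.45515112 0.08410005]
t 0.15 pos [0.319  0.6506 0.2306] printer [-0.2241  0.6617] yawx-pi-P -0.5238 tilt 0.0012 Ftool [ 0.7 -0.4  0.6] q7 -0.08 open 1.0
shift [-371.6 -448.7   31.2] turn -9.04
```

Request:
drive_tool([
  [1,[-46,-56,4],-1],
  [1,[-93,-112,8],-2],
  [1,[-140,-168,12],-3],
  [1,[-186,-224,16],-5],
  [1,[-232,-280,20],-6],
  [1,[-279,-336,24],-7],
  [1,[-325,-393,28],-8],
  [1,[-371,-448,31],-9],
])

```text
t: 0.95
tool_pos: [0.4125, 0.2607, 0.2092]
tcp_rot: [0.148, 0.989, -0.001, -0.0]
contact_force: [1.2, 0.4, 0.6]
opening: 1.0
```

Run:
```python
from h import *
goto([-.1267,.0872],.12,-.366)
```

```text
t 0.95 pos [0.4125 0.2607 0.2092] printer [-0.1573  0.2663] yawx-pi-P -0.3657 tilt 0.0011 Ftool [-1.   0.7 -0.6] q7 0.56 open 1.0
shift [ -92.6 -156.2   89.4] turn 0.02
```

Request:
drive_tool([
  [1,[-23,-39,0],0],
  [1,[-46,-78,10],0],
  [1,[-69,-117,30],0],
  [1,[-92,-156,50],0],
  [1,[-92,-156,60],0],
  [1,[-92,-156,60],0],
  [1,[-92,-156,60],0],
  [1,[-92,-156,60],0],
])

```text
t: 1.75
tool_pos: [0.4548, 0.0861, 0.15]
tcp_rot: [0.147, 0.989, -0.0, 0.0]
contact_force: [0.4, -0.0, -0.2]
opening: 1.0
```

Run:
```python
from h import *
goto([-.1267,.0872],.046,-.366)
C=cam('wrist'); import pickle; pickle.dump(C,open('c1.pkl','wb'))
cv2.imwrite('pics/w1.png',cv2.convertScaleAbs(grab_frame('wrist')[:,:,::-1],alpha=1.4,beta=10))
cv2.imwrite('pics/s1.png',grab_frame('side')[:,:,::-1])
```

```text
t 1.75 pos [0.4548 0.0861 0.15  ] printer [-0.1269  0.0893] yawx-pi-P -0.3631 tilt 0.0007 Ftool [-0.4  0.1  0.2] q7 0.93 open 1.0
shift [ -0.9  -1.8 104. ] turn 0.17
```

View pics/w1.png

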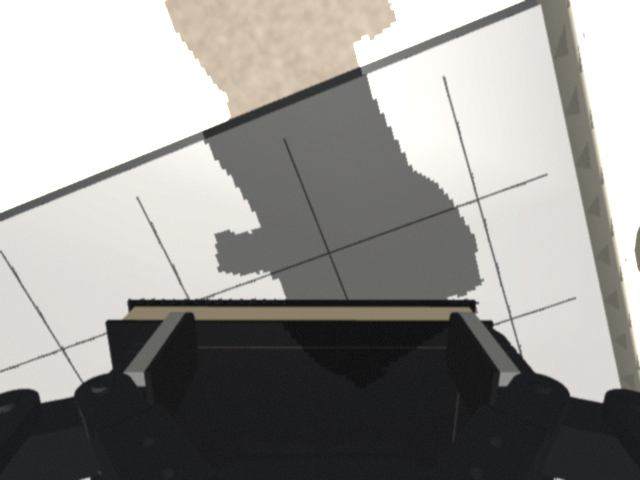

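View pics/s1.png

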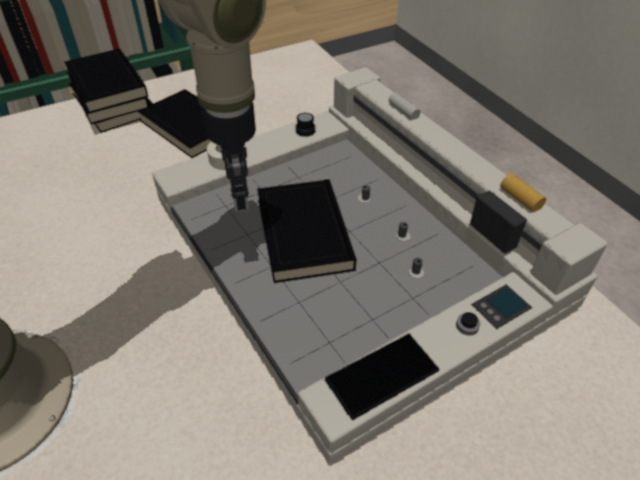

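Run:
```python
from h import *; import pickle
C=pickle.load(open('c1.pkl','rb')); 
a=ray('',107,322,.085,C);b=ray('',491,320.5,.085,C); print(w2p(a),w2p(b),np.linalg.norm(a-b), np.arctan2(*(w2p(b)-w2p(a))[::-1]))
a=ray('',128,300,.058,C);b=ray('',476,300,.058,C); print(w2p(a),w2p(b),np.linalg.norm(a-b))
# predicted
bb=np.array([-.033,.0384]);y=-.366;c,s=np.cos(y),np.sin(y)
for v in(.105,-.105): print(bb+np.array([-c*.07-s*v,-s*.07+c*v]))
```

```text
[-0.13578586 -0.03167547] [-0.06279292  0.16246447] 0.20740849706122189 1.2111658308463569
[-0.13656041 -0.03175936] [-0.06212921  0.16366992] 0.20912342651660126
[-0.0607859   0.16149729]
[-0.13594138 -0.03459364]
```

Fore edge in the wrist picture runs level at row ~321 (columns 107–491). The tool is aligned with it, about 25 mm clear. I'll descend.

Request:
drive_tool([
  [1,[0,0,30],0],
  [1,[0,0,60],0],
  [1,[0,0,80],0],
  [1,[0,0,90],0],
  [1,[0,0,96],0],
  [1,[0,0,100],0],
  [1,[0,0,103],0],
  [1,[0,0,103],0],
])

```text
t: 2.65
tool_pos: [0.4551, 0.0859, 0.0473]
tcp_rot: [0.147, 0.989, -0.0, 0.001]
contact_force: [-0.4, -0.2, -0.6]
opening: 1.002
```

Run:
```python
from h import *
where()
a=grab_frame('side')[:,:,::-1]
cv2.imwrite('pics/s2.png',cv2.convertScaleAbs(cv2.resize(a[140:300,180:380],(800,640)[:2] if 0 else (750,600),interpolation=cv2.INTER_CUBIC),alpha=1.7,beta=20))
```

```text
t 2.65 pos [0.4551 0.0859 0.0473] printer [-0.1266  0.089 ] yawx-pi-P -0.3633 tilt 0.0015 Ftool [ 0.3 -0.3  0.6] q7 0.91 open 1.0
```

View pics/s2.png

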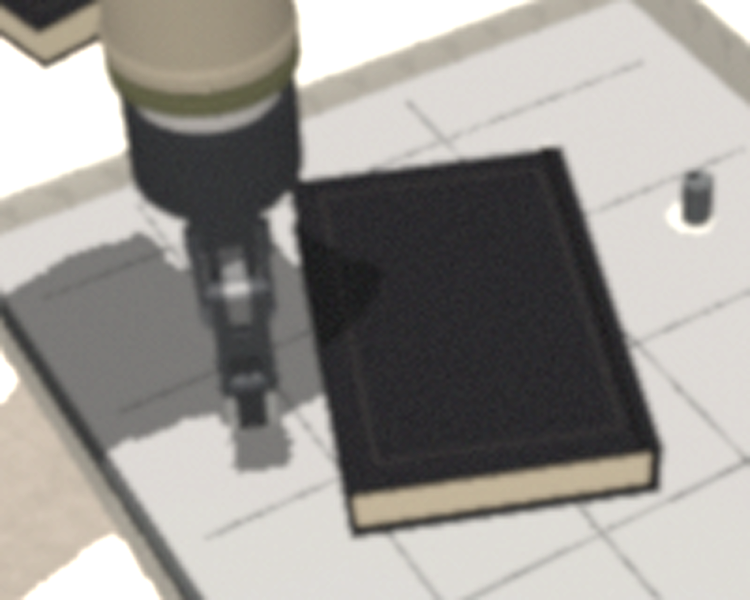

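Request:
drive_tool([
  [1,[-8,0,1],0],
  [1,[-15,0,1],0],
  [1,[-19,0,1],0],
  [1,[-22,0,1],0],
  [1,[-25,0,1],0],
  [1,[-28,0,1],0],
  [1,[-31,0,1],0],
  [1,[-34,0,1],0],
])

```text
t: 3.5
tool_pos: [0.4874, 0.0759, 0.0464]
tcp_rot: [0.147, 0.989, -0.0, 0.0]
contact_force: [-2.9, 0.1, 1.2]
opening: 0.999
```

Run:
```python
from h import *
where()
```

```text
t 3.5 pos [0.4874 0.0759 0.0464] printer [-0.0951  0.0769] yawx-pi-P -0.3632 tilt 0.0008 Ftool [ 2.8 -0.7 -1.2] q7 0.94 open 1.0
```

Request:
drive_tool([
  [1,[-4,0,0],0],
  [1,[-8,0,0],0],
  [1,[-12,0,0],0],
  [1,[-16,0,0],0],
  [1,[-20,0,0],0],
  [1,[-24,0,0],0],
  [1,[-28,0,0],0],
  [1,[-30,0,0],0],
])

```text
t: 4.3
tool_pos: [0.5166, 0.067, 0.0464]
tcp_rot: [0.147, 0.989, -0.0, 0.001]
contact_force: [-2.1, 1.0, 0.1]
opening: 0.997
```

Run:
```python
from h import *
where()
a=grab_frame('top')[:,:,::-1]
cv2.imwrite('pics/t3.png',cv2.convertScaleAbs(cv2.resize(a[140:340,160:480],(800,500),interpolation=cv2.INTER_CUBIC),alpha=1.6,beta=20))
```

```text
t 4.3 pos [0.5166 0.067  0.0464] printer [-0.0665  0.066 ] yawx-pi-P -0.3634 tilt 0.0012 Ftool [ 2.3  0.3 -0.1] q7 0.96 open 1.0
```

View pics/t3.png

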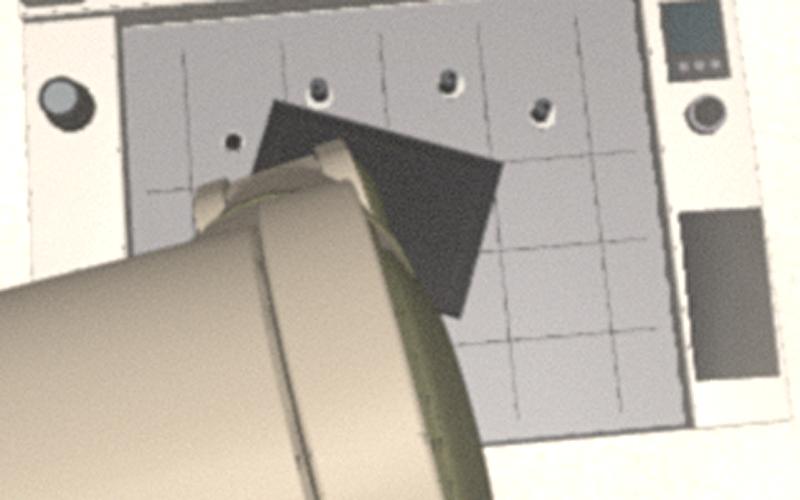

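Spine corners are at crop pixels (275,100) and (502,163), and the book has kept its angle. Next, the gap to the pin.

Run:
```python
from fit import *
a=w2p(ray('top',*tc(275,100),.085));b=w2p(ray('top',*tc(502,163),.085)); print(a,b,np.linalg.norm(a-b))
d=(a-b)/np.linalg.norm(a-b); print('yaw',np.arctan2(d[1],d[0])-np.pi/2)
n=np.array([d[1],-d[0]])
for p in([.1173,.0574],[.115,.06]): print('gap',n@(np.array(p)-a)-.008,'y from left corner',d@(a-np.array(p)))
```

```text
[0.10535294 0.09659162] [ 0.03140859 -0.09618965] 0.20647610699198832
yaw -0.3662593656002764
gap 0.017190171664257417 y from left corner 0.03231362684676874
gap 0.014111596557745222 y from left corner 0.030709764223735392
```

Request:
drive_tool([
  [1,[-2,0,0],0],
  [1,[-4,0,0],0],
  [1,[-6,0,0],0],
  [1,[-8,0,0],0],
  [1,[-9,0,0],0],
  [1,[-10,0,0],0],
  [1,[-11,0,0],0],
])

```text
t: 5.05
tool_pos: [0.5274, 0.0638, 0.0464]
tcp_rot: [0.147, 0.989, -0.0, 0.001]
contact_force: [-1.8, 0.6, 0.8]
opening: 0.997
```

Request:
drive_tool([
  [1,[-1,0,0],0],
  [1,[-2,0,0],0],
  [1,[-2.5,0,0],0],
])

```text
t: 5.35
tool_pos: [0.5299, 0.063, 0.0465]
tcp_rot: [0.147, 0.989, -0.0, 0.001]
contact_force: [-2.9, 1.9, 1.2]
opening: 0.999
```

Request:
drive_tool([
  [1,[-1,0,0],0],
  [1,[-1.5,0,0],0],
  [1,[-2,0,0],0],
])

```text
t: 5.65
tool_pos: [0.5305, 0.0626, 0.0464]
tcp_rot: [0.147, 0.989, -0.0, -0.0]
contact_force: [-7.4, 1.7, 3.5]
opening: 0.997
```

Request:
drive_tool([
  [1,[-1,0,0],0],
  [1,[-1.5,0,0],0],
  [1,[-2,0,0],0],
])

```text
t: 5.95
tool_pos: [0.5306, 0.0624, 0.0463]
tcp_rot: [0.146, 0.989, -0.001, -0.002]
contact_force: [-9.6, 3.0, 5.7]
opening: 1.003
```

```bash
cat >> h.py <<'E'
def swing(Cp,degs,adv=0.):
    o,M,th=where(); p=w2p(o['tool_pos']); yaw=th-np.pi-P[2]
    for k,d in enumerate(degs,1):
        a=np.radians(d); r=R.from_euler('z',a).as_matrix()[:2,:2]
        q=np.array(Cp)+r@(p-np.array(Cp)); ya=yaw+a
        q=q+np.array([np.cos(ya),np.sin(ya)])*adv*k/len(degs)
        w=np.array([*p2w(q),o['tool_pos'][2]])
        print((M.T@(w-o['tool_pos'])*1000).round(1).tolist(),-d)
E
python3 - <<'E'
from h import *
print(monitor.get_obs()['ft_torque'])
swing([.1165,.0575],[1,2,3,4,5,6,6.5])
E
```

```text
[0.55505695 1.65720777 0.05169575]
t 5.95 pos [0.5306 0.0624 0.0463] printer [-0.053   0.0605] yawx-pi-P -0.362 tilt 0.0043 Ftool [10.   0.1 -5.7] q7 0.98 open 1.0
[-1.0, -2.8, 0.0] -1
[-2.1, -5.5, 0.0] -2
[-3.2, -8.3, 0.0] -3
[-4.4, -11.0, 0.0] -4
[-5.6, -13.7, 0.0] -5
[-6.9, -16.4, 0.0] -6
[-7.5, -17.7, 0.0] -6.5
```

Request:
drive_tool([
  [1,[-1.0,-2.8,0],-1],
  [1,[-2.1,-5.5,0],-2],
  [1,[-3.2,-8.3,0],-3],
  [1,[-4.4,-11,0],-4],
  [1,[-5.6,-13.7,0],-5],
  [1,[-6.9,-16.4,0],-6],
  [1,[-7.5,-17.7,0],-6.5],
])

```text
t: 6.65
tool_pos: [0.5327, 0.0428, 0.0463]
tcp_rot: [0.09, 0.996, -0.001, -0.002]
contact_force: [-3.4, 2.6, 0.3]
opening: 1.001
```

Run:
```python
from h import *
print(monitor.get_obs()['ft_torque'])
swing([.1165,.0575],[1,2,3,4,5,6,6.5])
a=grab_frame('top')[:,:,::-1]
cv2.imwrite('pics/t4.png',cv2.convertScaleAbs(cv2.resize(a[140:340,160:480],(800,500),interpolation=cv2.INTER_CUBIC),alpha=1.6,beta=20))
```

```text
[0.49518984 0.58917179 0.19162973]
t 6.65 pos [0.5327 0.0428 0.0463] printer [-0.0522  0.0408] yawx-pi-P -0.2478 tilt 0.0043 Ftool [ 3.8  1.9 -0.3] q7 1.07 open 1.0
[-1.0, -2.8, -0.0] -1
[-2.1, -5.5, -0.0] -2
[-3.2, -8.3, -0.0] -3
[-4.4, -11.0, -0.0] -4
[-5.6, -13.7, -0.0] -5
[-6.9, -16.3, -0.0] -6
[-7.5, -17.7, -0.0] -6.5
```

View pics/t4.png

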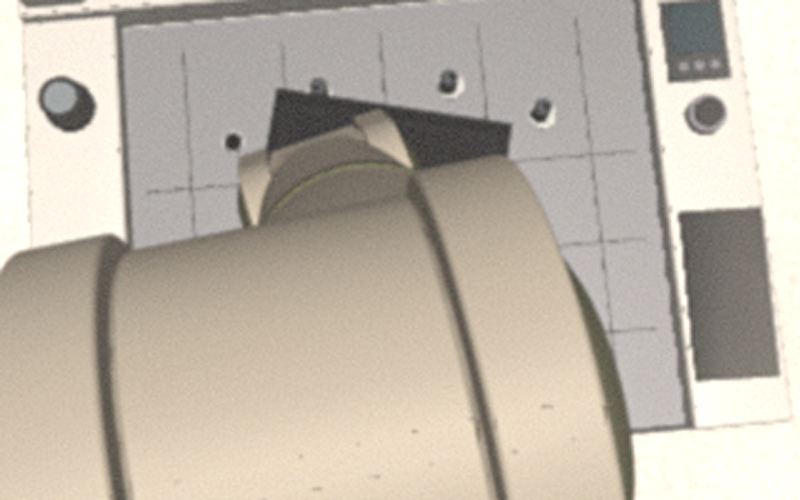

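The book is against the left pin and has rotated, with spine corners now at (277,90) and (511,125). I'll keep swinging.

Request:
drive_tool([
  [1,[-1.1,-2.8,0],-1],
  [1,[-2.3,-5.5,0],-2],
  [1,[-3.5,-8.3,0],-3],
  [1,[-4.8,-11,0],-4],
  [1,[-6.0,-13.7,0],-5],
  [1,[-7.3,-16.4,0],-6],
  [1,[-8,-17.7,0],-6.5],
])

```text
t: 7.4
tool_pos: [0.5373, 0.0233, 0.0462]
tcp_rot: [0.033, 0.999, -0.001, -0.002]
contact_force: [-4.0, 3.0, 0.3]
opening: 1.0
```

Run:
```python
from h import *
print(monitor.get_obs()['ft_torque'])
swing([.1165,.0575],[1,2,3,4,5,6,7])
a=grab_frame('top')[:,:,::-1]
cv2.imwrite('pics/t5.png',cv2.convertScaleAbs(cv2.resize(a[140:340,160:480],(800,500),interpolation=cv2.INTER_CUBIC),alpha=1.6,beta=20))
a=grab_frame('side')[:,:,::-1]
cv2.imwrite('pics/s5.png',cv2.convertScaleAbs(cv2.resize(a[160:300,240:460],(792,504),interpolation=cv2.INTER_CUBIC),alpha=1.6,beta=20))
```

```text
[0.48583975 0.65701453 0.25398499]
t 7.4 pos [0.5373 0.0233 0.0462] printer [-0.0489  0.021 ] yawx-pi-P -0.1338 tilt 0.0046 Ftool [ 4.2  2.7 -0.3] q7 1.17 open 1.0
[-1.0, -2.8, -0.0] -1
[-2.1, -5.5, -0.0] -2
[-3.3, -8.2, -0.0] -3
[-4.5, -10.9, -0.0] -4
[-5.7, -13.6, -0.0] -5
[-7.0, -16.3, -0.0] -6
[-8.3, -18.9, -0.0] -7
```

View pics/t5.png

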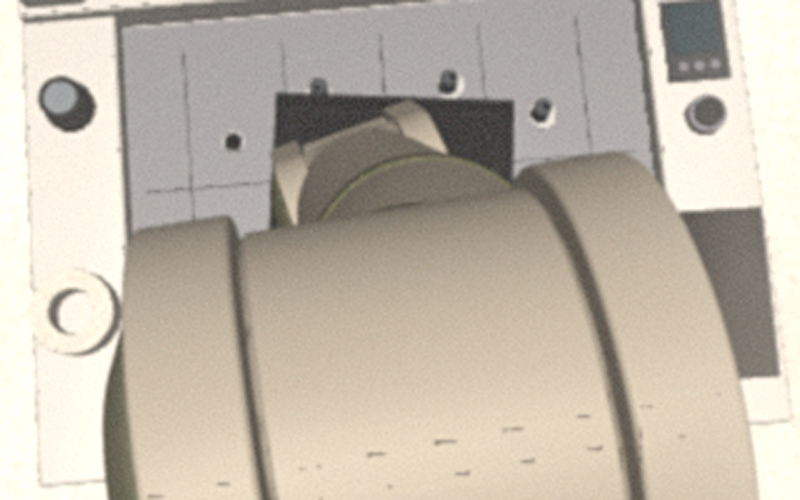

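View pics/s5.png

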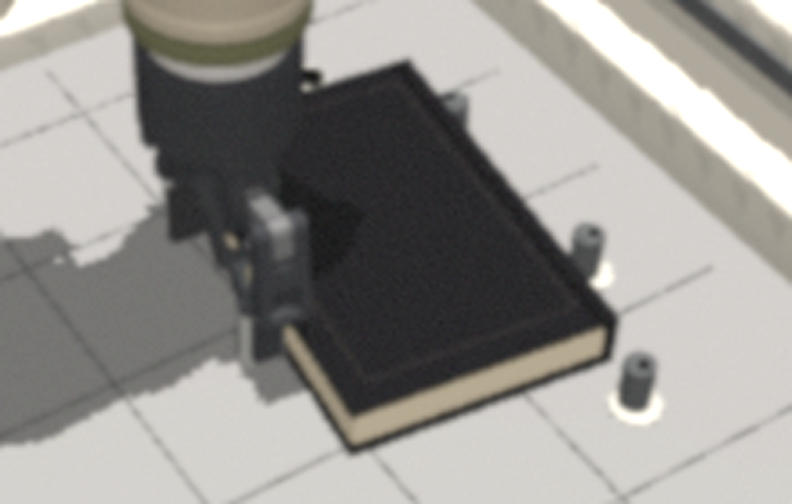

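Request:
drive_tool([
  [1,[-1.0,-2.8,0],-1],
  [1,[-2.2,-5.5,0],-2],
  [1,[-3.5,-8.2,0],-3],
  [1,[-4.7,-10.9,0],-4],
  [1,[-5.4,-12.3,0],-4.5],
  [1,[-6.0,-13.6,0],-5],
])

```text
t: 8.1
tool_pos: [0.5422, 0.009, 0.0462]
tcp_rot: [-0.011, 1.0, -0.001, -0.002]
contact_force: [-4.6, 1.6, 1.0]
opening: 1.001
```

Run:
```python
from h import *
print(monitor.get_obs()['ft_torque'])
swing([.1165,.0575],[.3,.6,.9,1.2,1.5,1.8])
```

```text
[0.37801144 0.79670554 0.19703385]
t 8.1 pos [0.5422 0.009  0.0462] printer [-0.0449  0.0064] yawx-pi-P -0.047 tilt 0.0049 Ftool [ 4.5  1.7 -1. ] q7 1.24 open 1.0
[-0.3, -0.8, -0.0] -0.3
[-0.6, -1.7, -0.0] -0.6
[-0.9, -2.5, -0.0] -0.9
[-1.3, -3.3, -0.0] -1.2
[-1.6, -4.1, -0.0] -1.5
[-1.9, -5.0, -0.0] -1.8
```

Request:
drive_tool([
  [1,[-0.4,-0.8,0],-0.3],
  [1,[-0.8,-1.7,0],-0.6],
  [1,[-1.2,-2.5,0],-0.9],
  [1,[-1.6,-3.3,0],-1.2],
])

```text
t: 8.5
tool_pos: [0.5435, 0.006, 0.0461]
tcp_rot: [-0.021, 1.0, -0.0, -0.003]
contact_force: [-6.8, 3.1, 1.8]
opening: 1.0
```

Request:
drive_tool([
  [1,[-0.4,-0.8,0],-0.3],
  [1,[-0.8,-1.4,0],-0.5],
  [1,[-1.2,-1.9,0],-0.7],
])

```text
t: 8.8
tool_pos: [0.5433, 0.0043, 0.0459]
tcp_rot: [-0.027, 1.0, -0.0, -0.004]
contact_force: [-9.3, 4.0, 4.0]
opening: 0.997
```

Run:
```python
from h import *
print(monitor.get_obs()['ft_torque'])
where()
a=grab_frame('top')[:,:,::-1]
cv2.imwrite('pics/t6.png',cv2.convertScaleAbs(cv2.resize(a[150:270,230:430],(800,480),interpolation=cv2.INTER_CUBIC),alpha=1.6,beta=20))
a=grab_frame('side')[:,:,::-1]
cv2.imwrite('pics/s6.png',cv2.convertScaleAbs(cv2.resize(a[160:300,240:460],(792,504),interpolation=cv2.INTER_CUBIC),alpha=1.6,beta=20))
```

```text
[ 0.63235603  1.68954275 -0.27089686]
t 8.8 pos [0.5433 0.0043 0.0459] printer [-0.0442  0.0016] yawx-pi-P -0.0136 tilt 0.0084 Ftool [ 9.1  4.5 -3.9] q7 1.27 open 1.0
```

View pics/t6.png

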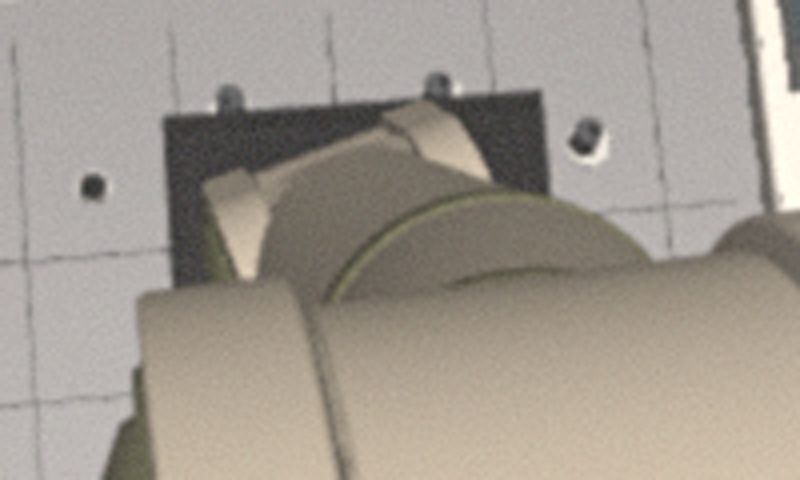

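View pics/s6.png

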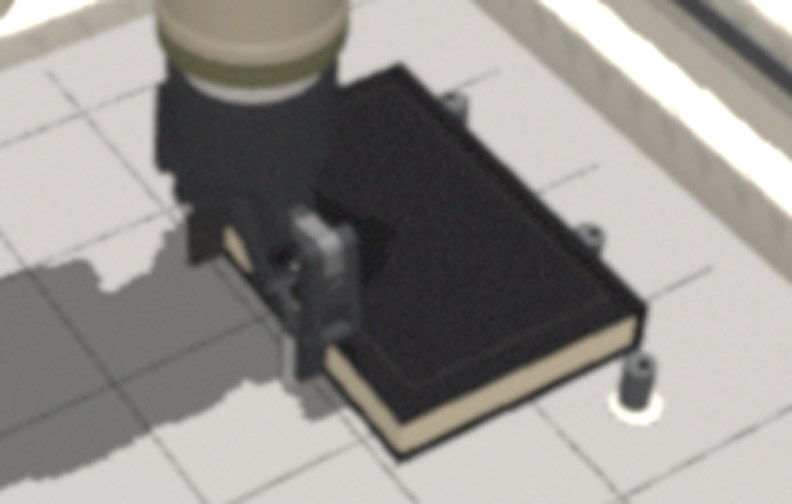

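Spine is along both rear pins, with top corners at crop (164,117) and (541,92). There's still a gap to the side pin. I'll measure it and back off.

Run:
```python
from h import *
t=lambda x,y:(230+(x+.5)/4-.5,150+(y+.5)/4-.5)
a=w2p(ray('top',*t(165,117),.085));b=w2p(ray('top',*t(541,92),.085)); print(a,b,np.linalg.norm(a-b))
d=(a-b)/np.linalg.norm(a-b); print('yaw',np.arctan2(d[1],d[0])-np.pi/2,'gap side ~',b[1]+.1369-.008)
goto([-.06,.0016],.046,-.0136)
```

```text
[0.10699188 0.09388553] [ 0.10285484 -0.11314975] 0.20707660476954637
yaw -0.01997964608082059 gap side ~ 0.015750251686278395
t 8.9 pos [0.5432 0.0042 0.0459] printer [-0.0443  0.0015] yawx-pi-P -0.0137 tilt 0.0085 Ftool [ 7.6  3.7 -2. ] q7 1.27 open 1.0
shift [15.7 -0.1  0. ] turn -0.01
```

Request:
drive_tool([
  [1,[3,0,0],0],
  [1,[10,0,0],0],
  [1,[20,0,-5],0],
  [1,[30,0,-40],0],
  [-1,[30,30,-75],0],
  [-1,[10,75,-75],0],
  [-1,[-20,115,-75],0],
  [-1,[-55,130,-75],0],
])

```text
t: 9.7
tool_pos: [0.5916, 0.1421, 0.1218]
tcp_rot: [-0.03, 1.0, 0.001, -0.003]
contact_force: [0.3, -0.5, -0.3]
opening: 0.325
```

Run:
```python
from h import *
where()
```

```text
t 9.7 pos [0.5916 0.1421 0.1218] printer [0.0134 0.1359] yawx-pi-P -0.0088 tilt 0.0067 Ftool [-0.3 -0.6  0.3] q7 1.14 open 0.33
```

Request:
drive_tool([
  [-1,[-8,0,0],0],
  [-1,[-18,0,10],0],
  [-1,[-22,0,20],0],
  [-1,[-22,0,30],0],
  [-1,[-22,0,40],0],
  [-1,[-22,0,50],0],
  [-1,[-22,0,57],0],
  [-1,[-22,0,61],0],
])

```text
t: 10.5
tool_pos: [0.6126, 0.1433, 0.0597]
tcp_rot: [-0.03, 1.0, 0.001, -0.004]
contact_force: [-0.3, 0.4, 0.2]
opening: 0.004
```

Run:
```python
from h import *
where()
C=cam('wrist'); import pickle; pickle.dump(C,open('c7.pkl','wb'))
cv2.imwrite('pics/w7.png',cv2.convertScaleAbs(grab_frame('wrist')[:,:,::-1],alpha=1.4,beta=10))
cv2.imwrite('pics/t7.png',cv2.convertScaleAbs(grab_frame('top')[:,:,::-1],alpha=1.4,beta=10))
```

```text
t 10.5 pos [0.6126 0.1433 0.0597] printer [0.0344 0.1356] yawx-pi-P -0.0088 tilt 0.0077 Ftool [ 0.2  0.4 -0.2] q7 1.13 open 0.0
```

View pics/w7.png

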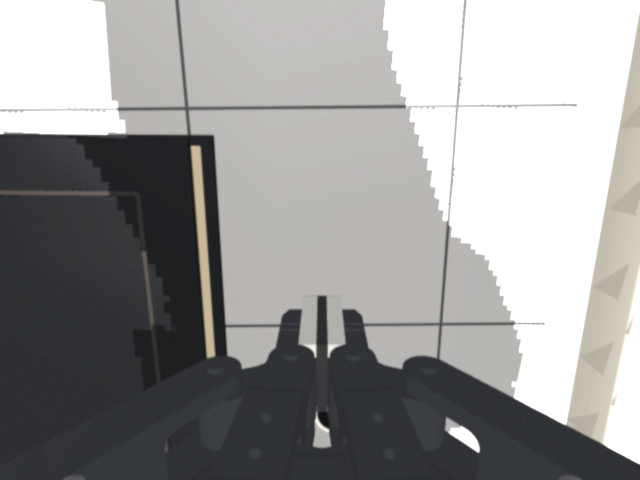

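View pics/t7.png

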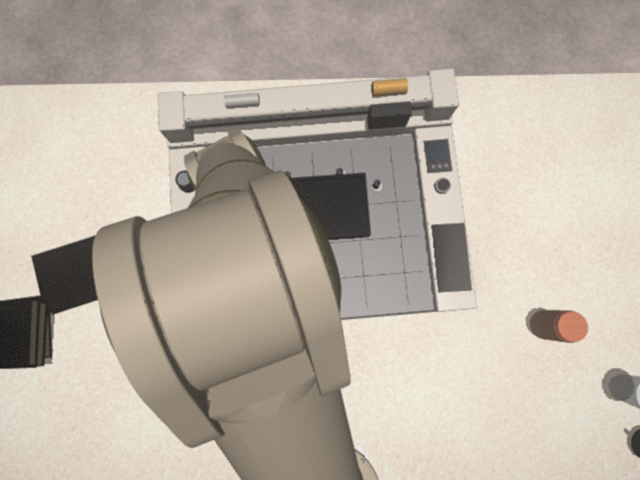

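Request:
drive_tool([
  [-1,[0,-5,0],0],
  [-1,[0,-10,0],0],
  [-1,[0,-14,0],0],
  [-1,[0,-17,0],0],
  [-1,[0,-19,0],0],
  [-1,[0,-21,0],0],
  [-1,[0,-23,0],0],
  [-1,[0,-25,0],0],
])

```text
t: 11.4
tool_pos: [0.6143, 0.119, 0.0601]
tcp_rot: [-0.03, 1.0, 0.001, -0.004]
contact_force: [-0.4, 2.3, 1.1]
opening: -0.0
```

Request:
drive_tool([
  [-1,[0,-2,0],0],
  [-1,[0,-4,0],0],
  [-1,[0,-6,0],0],
])

```text
t: 11.7
tool_pos: [0.6147, 0.1133, 0.0601]
tcp_rot: [-0.03, 1.0, 0.001, -0.004]
contact_force: [0.2, 2.9, 0.1]
opening: -0.001
```

Request:
drive_tool([
  [-1,[0,-1.5,0],0],
  [-1,[0,-3,0],0],
  [-1,[0,-4,0],0],
])

```text
t: 12.0
tool_pos: [0.6149, 0.1092, 0.0601]
tcp_rot: [-0.03, 1.0, 0.001, -0.004]
contact_force: [-0.9, 2.2, -0.5]
opening: -0.004
```

Run:
```python
from h import *
where()
a=grab_frame('side')[:,:,::-1]
cv2.imwrite('pics/s8.png',cv2.convertScaleAbs(cv2.resize(a[160:300,240:460],(792,504),interpolation=cv2.INTER_CUBIC),alpha=1.6,beta=20))
a=grab_frame('top')[:,:,::-1]
cv2.imwrite('pics/t8.png',cv2.convertScaleAbs(cv2.resize(a[150:270,230:430],(800,480),interpolation=cv2.INTER_CUBIC),alpha=1.6,beta=20))
```

```text
t 12.0 pos [0.6149 0.1092 0.0601] printer [0.0344 0.1014] yawx-pi-P -0.0079 tilt 0.0075 Ftool [0.7 2.3 0.5] q7 1.17 open -0.0
```

View pics/s8.png

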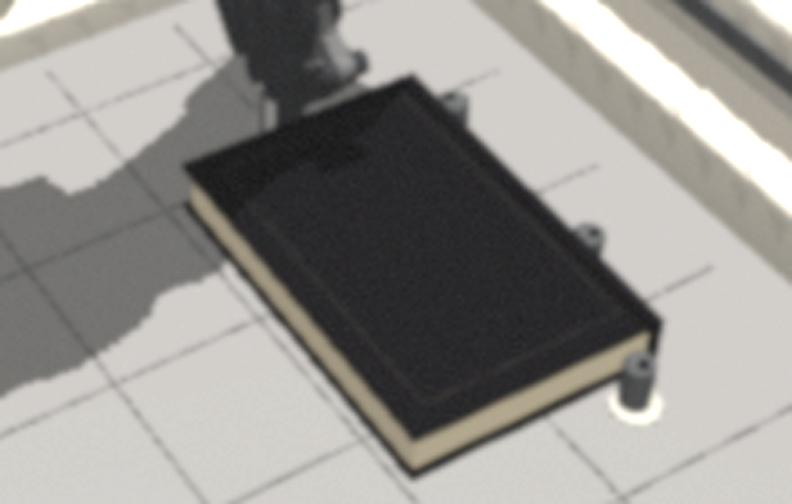

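View pics/t8.png

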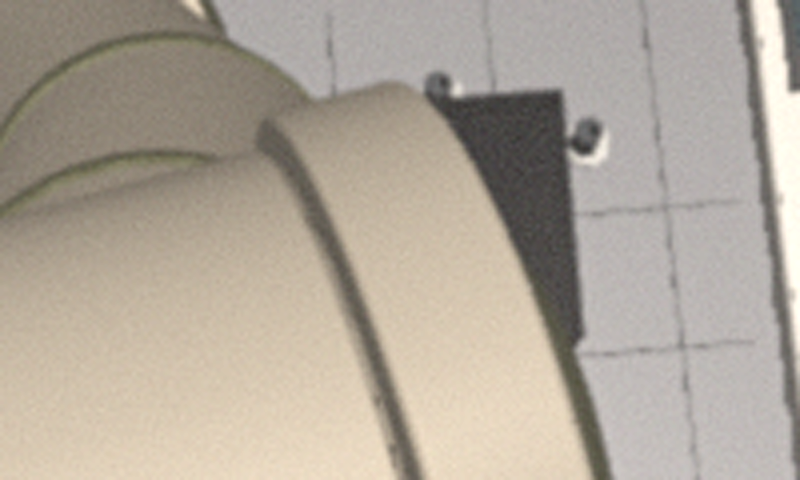

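Book edge at crop x≈567, pin at ≈575: about 3–4 mm left. I'll creep in.

Request:
drive_tool([
  [-1,[0,-1,0],0],
  [-1,[0,-2,0],0],
  [-1,[0,-3,0],0],
])

```text
t: 12.4
tool_pos: [0.6151, 0.1061, 0.06]
tcp_rot: [-0.03, 1.0, 0.001, -0.004]
contact_force: [-0.5, 3.0, 0.7]
opening: 0.001
```

Request:
drive_tool([
  [-1,[0,-1,0],0],
  [-1,[0,-1.5,0],0],
  [-1,[0,-2,0],0],
])

```text
t: 12.7
tool_pos: [0.6152, 0.1041, 0.0601]
tcp_rot: [-0.03, 1.0, 0.001, -0.004]
contact_force: [0.1, 2.1, -0.3]
opening: -0.002
```

Request:
drive_tool([
  [-1,[0,-1,0],0],
  [-1,[0,-1.5,0],0],
  [-1,[0,-2,0],0],
])

```text
t: 13.0
tool_pos: [0.6152, 0.1036, 0.0601]
tcp_rot: [-0.031, 1.0, 0.002, -0.004]
contact_force: [-1.4, 6.8, 0.2]
opening: -0.0
```

Request:
drive_tool([
  [-1,[0,-1,0],0],
  [-1,[0,-1.5,0],0],
])

```text
t: 13.2
tool_pos: [0.6151, 0.1035, 0.0601]
tcp_rot: [-0.031, 1.0, 0.003, -0.004]
contact_force: [-1.6, 7.6, 1.0]
opening: 0.002
```

Request:
drive_tool([
  [-1,[0,3,0],0],
  [-1,[0,12,0],0],
  [-1,[0,25,-5],0],
  [-1,[0,30,-40],0],
  [-1,[15,30,-70],0],
  [1,[60,10,-70],0],
  [1,[100,-15,-70],0],
  [1,[120,-50,-70],0],
])

```text
t: 14.0
tool_pos: [0.4956, 0.0469, 0.1314]
tcp_rot: [-0.033, 0.999, 0.003, -0.004]
contact_force: [0.6, -0.8, 0.1]
opening: 0.503
```

Run:
```python
from h import *
goto([-.085,.0],.1,-.02)
a=grab_frame('side')[:,:,::-1]
cv2.imwrite('pics/s9.png',cv2.convertScaleAbs(cv2.resize(a[160:300,240:460],(792,504),interpolation=cv2.INTER_CUBIC),alpha=1.6,beta=20))
```

```text
t 14.0 pos [0.4956 0.0469 0.1314] printer [-0.0889  0.0474] yawx-pi-P -0.0018 tilt 0.0097 Ftool [-0.6 -0.8 -0.1] q7 1.24 open 0.5
shift [ -4.2 -47.6  31. ] turn 1.04
```

View pics/s9.png

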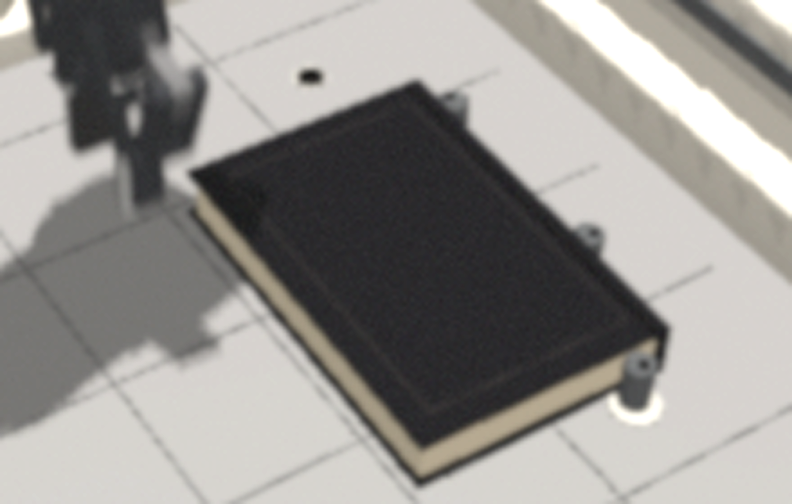

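The book meets all three pins. For the press I'll use closed fingers at mid-pins, so the load is shared evenly whatever small yaw error remains.

Request:
drive_tool([
  [-1,[0,-25,0],0.5],
  [-1,[0,-40,15],1],
  [-1,[0,-47.5,30],1],
  [-1,[0,-47.5,45],1],
  [-1,[0,-47.5,55],1],
  [-1,[0,-47.5,63],1],
  [-1,[0,-47.5,70],1],
  [-1,[0,-47.5,71],1],
])

```text
t: 14.85
tool_pos: [0.4948, -0.0076, 0.0594]
tcp_rot: [-0.021, 1.0, 0.0, -0.006]
contact_force: [-0.9, 0.2, 0.1]
opening: 0.004
```

Run:
```python
from h import *
goto([-.055,.0],.06,-.02)
```

```text
t 14.85 pos [ 0.4948 -0.0076  0.0594] printer [-0.0934 -0.0069] yawx-pi-P -0.0251 tilt 0.0125 Ftool [ 0.8  0.2 -0.1] q7 1.26 open 0.0
shift [-38.2   7.9  -1.1] turn -0.29
```

Request:
drive_tool([
  [-1,[-8,3,-1],0],
  [-1,[-18,6,-1],0],
  [-1,[-26,7,-1],0],
  [-1,[-32,7,-1],0],
  [-1,[-36,7,-1],0],
  [-1,[-38,7,-1],0],
  [-1,[-39,7,-1],0],
])

```text
t: 15.55
tool_pos: [0.5335, 0.0009, 0.0599]
tcp_rot: [-0.021, 1.0, 0.0, -0.006]
contact_force: [-0.4, -0.2, 0.6]
opening: 0.001
```

Run:
```python
from h import *
where()
```

```text
t 15.55 pos [0.5335 0.0009 0.0599] printer [-0.0542 -0.0011] yawx-pi-P -0.0255 tilt 0.0127 Ftool [ 0.4 -0.2 -0.6] q7 1.27 open 0.0
```

Request:
drive_tool([
  [-1,[-2,0.5,0],0],
  [-1,[-4,0.5,0],0],
  [-1,[-6,0.5,0],0],
  [-1,[-7,0.5,0],0],
  [-1,[-8,0.5,0],0],
])

```text
t: 16.05
tool_pos: [0.5415, 0.0018, 0.0598]
tcp_rot: [-0.021, 1.0, 0.0, -0.006]
contact_force: [0.1, 0.3, 0.6]
opening: -0.004
```

Request:
drive_tool([
  [-1,[-1,0,0],0],
  [-1,[-1.7,0,0],0],
  [-1,[-2.2,0,0],0],
])

```text
t: 16.35
tool_pos: [0.5429, 0.0018, 0.0596]
tcp_rot: [-0.021, 1.0, 0.0, -0.007]
contact_force: [-2.9, 0.1, 1.4]
opening: -0.001
```

Request:
drive_tool([
  [-1,[-1,0,0],0],
  [-1,[-2,0,0],0],
  [-1,[-2.5,0,0],0],
])

```text
t: 16.65
tool_pos: [0.5431, 0.0018, 0.0593]
tcp_rot: [-0.021, 1.0, -0.0, -0.009]
contact_force: [-9.0, 0.8, 5.0]
opening: -0.001
```

Request:
drive_tool([
  [-1,[-1.5,0,0],0],
  [-1,[-2.5,0,0],0],
  [-1,[-3.3,0,0],0],
  [-1,[-3.5,0,0],0],
])

```text
t: 17.05
tool_pos: [0.5431, 0.0017, 0.0589]
tcp_rot: [-0.022, 1.0, -0.0, -0.012]
contact_force: [-11.5, 1.3, 6.9]
opening: 0.002
```

Request:
drive_tool([
  [-1,[-2.5,0,-0.5],0],
  [-1,[-3.5,0,-0.5],0],
  [-1,[-4.5,0,-0.5],0],
  [-1,[-4.7,0,-0.5],0],
])

```text
t: 17.45
tool_pos: [0.5431, 0.0017, 0.0588]
tcp_rot: [-0.022, 1.0, -0.001, -0.017]
contact_force: [-14.4, 0.9, 8.2]
opening: 0.0
```

Request:
drive_tool([
  [-1,[-3,0,-0.5],0],
  [-1,[-4.5,0,-0.5],0],
  [-1,[-5.5,0,-0.5],0],
  [-1,[-5.5,0,-0.5],0],
  [-1,[-5.5,0,-0.5],0],
  [-1,[-5.5,0,-0.5],0],
  [-1,[-5.5,0,-0.5],0],
])

```text
t: 18.15
tool_pos: [0.543, 0.0017, 0.0586]
tcp_rot: [-0.022, 1.0, -0.002, -0.022]
contact_force: [-16.1, 0.5, 8.9]
opening: -0.0
```

Run:
```python
from h import *
where(); print(monitor.get_obs()['ft_torque'])
a=grab_frame('side')[:,:,::-1]
cv2.imwrite('pics/s10.png',cv2.convertScaleAbs(cv2.resize(a[160:300,240:460],(792,504),interpolation=cv2.INTER_CUBIC),alpha=1.6,beta=20))
a=grab_frame('top')[:,:,::-1]
cv2.imwrite('pics/t10.png',cv2.convertScaleAbs(cv2.resize(a[150:270,230:430],(800,480),interpolation=cv2.INTER_CUBIC),alpha=1.6,beta=20))
```

```text
t 18.15 pos [0.543  0.0017 0.0586] printer [-0.0447 -0.001 ] yawx-pi-P -0.0238 tilt 0.0439 Ftool [16.4  1.2 -8.1] q7 1.28 open -0.0
[ 0.26836514  3.18644046 -0.00367605]
```

View pics/s10.png

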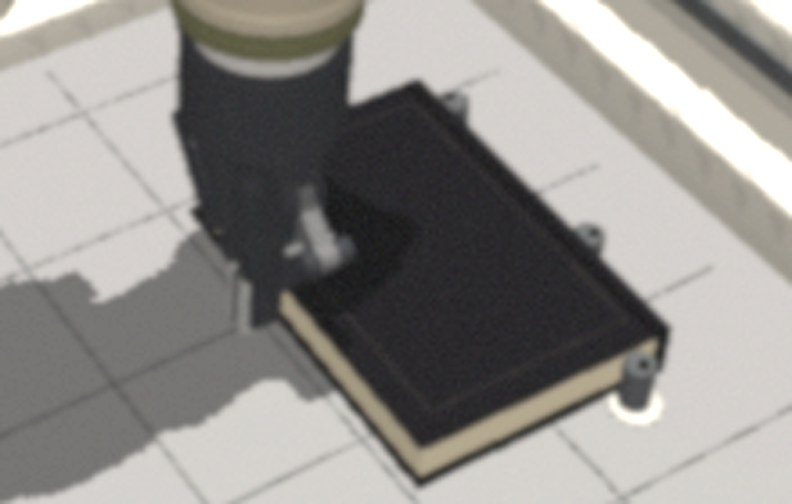

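View pics/t10.png

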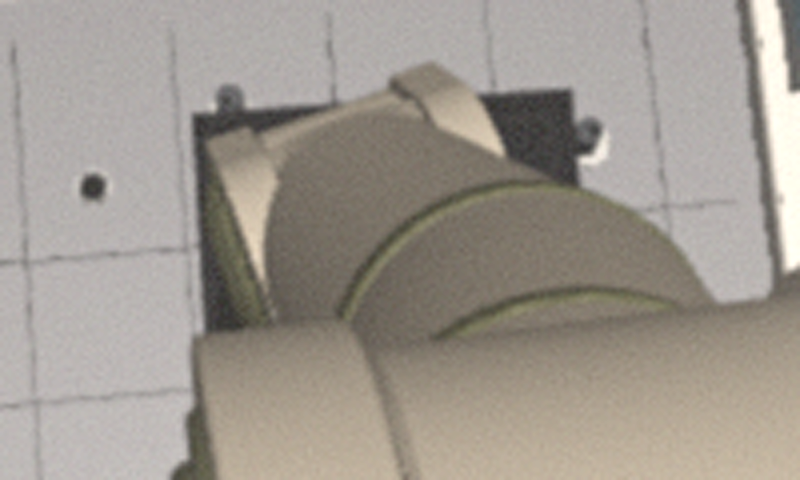

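Held about 16 N for well over half a second, with the book still against all three pins. I'll release gently and check from above with the wrist camera.

Request:
drive_tool([
  [-1,[1,0,0],0],
  [-1,[4,0,0],0],
  [-1,[10,0,0],0],
  [-1,[22,0,-3],0],
  [-1,[28,0,-40],0],
  [-1,[28,0,-85],0],
  [-1,[28,0,-130],0],
  [-1,[28,0,-160],0],
])

```text
t: 19.05
tool_pos: [0.522, 0.0011, 0.2228]
tcp_rot: [-0.022, 1.0, -0.002, -0.02]
contact_force: [1.5, 0.0, 0.3]
opening: -0.001
```

Run:
```python
from h import *
goto([.12,-.02],.25,-.02)
```

```text
t 19.05 pos [0.522  0.0011 0.2228] printer [-0.0656 -0.0001] yawx-pi-P -0.0239 tilt 0.0407 Ftool [-1.5 -0.  -0.4] q7 1.36 open -0.0
shift [-184.8  -15.5  -34.7] turn -0.23
```

Request:
drive_tool([
  [-1,[-35,-4,-30],0],
  [-1,[-75,-8,-35],0],
  [-1,[-115,-12,-35],0],
  [-1,[-150,-15,-35],0],
  [-1,[-185,-15,-35],0],
  [-1,[-185,-15,-35],0],
  [-1,[-185,-15,-35],0],
])

```text
t: 19.75
tool_pos: [0.7081, -0.0055, 0.2495]
tcp_rot: [-0.022, 1.0, -0.002, -0.021]
contact_force: [-0.2, 0.5, -0.3]
opening: -0.006
```

Run:
```python
from h import *
where()
C=cam('wrist'); import pickle; pickle.dump(C,open('c11.pkl','wb'))
a=grab_frame('wrist')[:,:,::-1]
cv2.imwrite('pics/w11raw.png',a)
cv2.imwrite('pics/w11.png',cv2.convertScaleAbs(a,alpha=1.4,beta=20))
for n,p in(('piv',(.1173,.0574)),('sec',(.1148,-.0583)),('side',(.082,-.137))): print(n,np.round(proj('',[*p2w(p),.083],C)))
```

```text
t 19.75 pos [ 0.7081 -0.0055  0.2495] printer [ 0.1196 -0.0194] yawx-pi-P -0.0239 tilt 0.042 Ftool [0.2 0.5 0.3] q7 1.42 open -0.01
piv [425. 220.]
sec [270. 221.]
side [160. 179.]
```

View pics/w11.png

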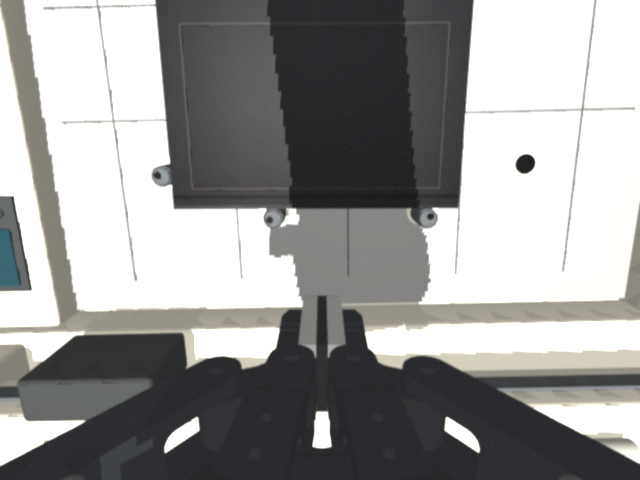

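Run:
```python
import cv2,numpy as np
a=cv2.imread('pics/w11raw.png')
c=lambda x,y:cv2.resize(a[y:y+60,x:x+80],(400,300),interpolation=cv2.INTER_CUBIC)
o=np.vstack([np.hstack([c(130,145),c(240,185)]),np.hstack([c(390,185),c(240,185)*0])])
cv2.imwrite('pics/w11z.png',cv2.convertScaleAbs(o,alpha=1.2,beta=30))
```

```text
(no output)
```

View pics/w11z.png

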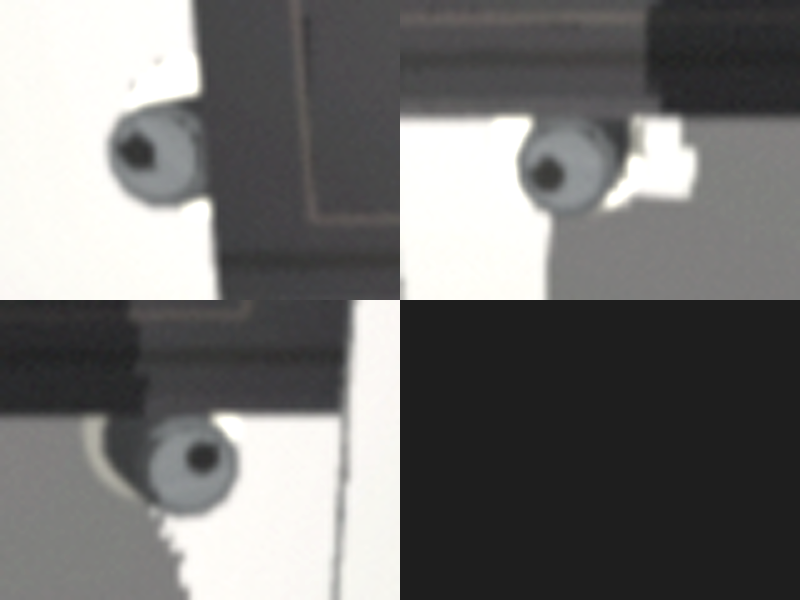

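Run:
```python
from h import *; import pickle
C=pickle.load(open('c11.pkl','rb'))
def z(q,x,y):
    x0,y0=q; return (x0+(x+.5)/5-.5,y0+(y+.5)/5-.5)
g=lambda q,x,y,h:w2p(ray('',*z(q,x,y),h))*1000
for n,q,c,e in(('side',(130,145),(159,157),[(200,60),(216,250)]),('sec',(240,185),(566-400,168),[(0,113),(240,115)]),('piv',(390,185),(193,465-300),[(10,413-300),(330,413-300)])):
    p=g(q,*c,83); p=g(q,*c,.083)
    a=g(q,*e[0],.085);b=g(q,*e[1],.085);d=(b-a)/np.linalg.norm(b-a)
    print(n,p.round(1),'dist',abs(d[0]*(p-a)[1]-d[1]*(p-a)[0]).round(2),'edge',a.round(1),b.round(1))
```

```text
Traceback (most recent call last):
  File "h.py", line 11, in ray
    f,cx,cy,o,Rm=C or cam(n)
                      ~~~^^^
  File "h.py", line 5, in cam
    c=calibration(n); f=240/np.tan(np.radians(c['vfov'])/2)
ValueError: cameras: side, top, wrist
```

Run:
```python
from h import *; import pickle
C=pickle.load(open('c11.pkl','rb'))
def z(q,x,y):
    x0,y0=q; return (x0+(x+.5)/5-.5,y0+(y+.5)/5-.5)
g=lambda q,x,y,h:w2p(ray('',*z(q,x,y),h,C))*1000
for n,q,c,e in(('side',(130,145),(159,157),[(200,60),(216,250)]),('sec',(240,185),(566-400,168),[(0,113),(240,115)]),('piv',(390,185),(193,465-300),[(10,413-300),(330,413-300)])):
    p=g(q,*c,.083)
    a=g(q,*e[0],.085);b=g(q,*e[1],.085);d=(b-a)/np.linalg.norm(b-a)
    print(n,p.round(1),'dist',abs(d[0]*(p-a)[1]-d[1]*(p-a)[0]).round(2),'edge',a.round(1),b.round(1))
```

```text
side [  79.7 -135.9] dist 7.89 edge [  65.9 -127.7] [  93.2 -128.4]
sec [113.  -56.2] dist 8.45 edge [103.7 -80. ] [104.9 -44.6]
piv [115.3  59.9] dist 8.19 edge [106.4  32.2] [107.6  79.4]
```

All three pins measure about 8 mm from axis to book (7.9, 8.5 and 8.2 mm), so all touch. The press carried about 8 N downward, which may have taken some load off the pins through bed friction. There's time to spare, so I'll press once more with less downward load.

Request:
drive_tool([
  [-1,[40,4,0],0],
  [-1,[80,9,0],0],
  [-1,[120,13,10],0],
  [-1,[160,17,20],0],
  [-1,[195,18,40],0],
  [-1,[205,18,70],0],
  [-1,[205,18,100],0],
  [-1,[205,18,130],0],
])

```text
t: 20.6
tool_pos: [0.4952, 0.0024, 0.1289]
tcp_rot: [-0.022, 1.0, -0.002, -0.02]
contact_force: [0.7, 0.9, -0.3]
opening: -0.002
```

Run:
```python
from h import *
goto([-.055,.001],.06,-.02)
```

```text
t 20.6 pos [0.4952 0.0024 0.1289] printer [-0.0923  0.003 ] yawx-pi-P -0.024 tilt 0.0403 Ftool [-0.8  0.8  0.3] q7 1.29 open -0.0
shift [-40.   -0.9  67.4] turn -0.23
```

Request:
drive_tool([
  [-1,[-5,-1,30],0],
  [-1,[-10,-1,55],0],
  [-1,[-15,-1,67],0],
  [-1,[-22,-1,68],0],
  [-1,[-30,-1,68],0],
  [-1,[-36,-1,68],0],
  [-1,[-40,-1,68],0],
  [-1,[-43,-1,68],0],
])

```text
t: 21.4
tool_pos: [0.5363, 0.0029, 0.06]
tcp_rot: [-0.022, 1.0, -0.002, -0.019]
contact_force: [-0.2, 0.7, -0.4]
opening: 0.001
```

Run:
```python
from h import *
goto([-.0455,.001],.06,-.02)
```

```text
t 21.4 pos [0.5363 0.0029 0.06  ] printer [-0.0513  0.0007] yawx-pi-P -0.0243 tilt 0.0389 Ftool [0.2 0.7 0.4] q7 1.26 open 0.0
shift [-5.8  0.4 -0.2] turn -0.24
```

Request:
drive_tool([
  [-1,[-2,0,0],0],
  [-1,[-4,0,0],0],
  [-1,[-5,0,0],0],
  [-1,[-6,0,0],0],
  [-1,[-7,0,-0.3],0],
  [-1,[-8,0,-0.6],0],
  [-1,[-9,0,-0.8],0],
  [-1,[-10,0,-1],0],
])

```text
t: 22.2
tool_pos: [0.5429, 0.0035, 0.0599]
tcp_rot: [-0.022, 0.999, -0.002, -0.023]
contact_force: [-9.6, 2.4, -0.5]
opening: -0.001
```

Request:
drive_tool([
  [-1,[-2.5,0,0],0],
  [-1,[-3.5,0,-0.2],0],
  [-1,[-4.5,0,-0.4],0],
  [-1,[-5,0,-0.4],0],
  [-1,[-5,0,-0.4],0],
])

```text
t: 22.7
tool_pos: [0.5427, 0.0034, 0.0594]
tcp_rot: [-0.022, 0.999, -0.003, -0.027]
contact_force: [-13.8, 1.8, 4.5]
opening: -0.001
```

Request:
drive_tool([
  [-1,[-4,0,-0.5],0],
  [-1,[-5,0,-0.8],0],
  [-1,[-6,0,-1],0],
  [-1,[-6.5,0,-1],0],
  [-1,[-6.5,0,-1],0],
  [-1,[-6.5,0,-1],0],
  [-1,[-6.5,0,-1],0],
  [-1,[-6.5,0,-1],0],
])

```text
t: 23.5
tool_pos: [0.5425, 0.0033, 0.0593]
tcp_rot: [-0.023, 0.999, -0.004, -0.034]
contact_force: [-16.8, 1.3, 8.4]
opening: 0.001
```

Request:
drive_tool([
  [-1,[1,0,0],0],
  [-1,[4,0,0],0],
  [-1,[10,0,0],0],
  [-1,[22,0,-3],0],
  [-1,[28,0,-40],0],
  [-1,[10,0,-85],0],
  [-1,[-30,-5,-130],0],
  [-1,[-70,-10,-180],0],
])

```text
t: 24.3
tool_pos: [0.6082, -0.0011, 0.2188]
tcp_rot: [-0.023, 0.999, -0.004, -0.033]
contact_force: [1.3, 0.1, -0.5]
opening: 0.001
```

Run:
```python
from h import *
goto([.12,-.02],.25,-.02)
```

```text
t 24.3 pos [ 0.6082 -0.0011  0.2188] printer [ 0.0202 -0.0082] yawx-pi-P -0.0225 tilt 0.0664 Ftool [-1.3  0.   0.4] q7 1.38 open 0.0
shift [-97.8  -9.8 -37.7] turn -0.14
```

Request:
drive_tool([
  [-1,[-30,-4,-30],0],
  [-1,[-65,-8,-38],0],
  [-1,[-98,-10,-38],0],
  [-1,[-98,-10,-38],0],
  [-1,[-98,-10,-38],0],
  [-1,[-98,-10,-38],0],
])

```text
t: 24.9
tool_pos: [0.7075, -0.0063, 0.2502]
tcp_rot: [-0.023, 0.999, -0.004, -0.034]
contact_force: [-0.1, 0.3, 0.0]
opening: -0.0
```

Run:
```python
from h import *
where()
C=cam('wrist'); import pickle; pickle.dump(C,open('c12.pkl','wb'))
a=grab_frame('wrist')[:,:,::-1].copy()
q=[]
for n,p in(('side',(.0797,-.1359)),('sec',(.113,-.0562)),('piv',(.1153,.0599))): 
    u=np.round(proj('wrist',[*p2w(p),.083],C)).astype(int); q.append((max(0,int(u[0]-40)),int(u[1]-30)))
print(q)
c=lambda t:cv2.resize(a[t[1]:t[1]+60,t[0]:t[0]+80],(400,300),interpolation=cv2.INTER_CUBIC)
o=np.vstack([np.hstack([c(q[0]),c(q[1])]),np.hstack([c(q[2]),cv2.resize(a,(400,300))])])
cv2.imwrite('pics/w12z.png',cv2.convertScaleAbs(o,alpha=1.2,beta=30))
```

```text
t 24.9 pos [ 0.7075 -0.0063  0.2502] printer [ 0.119  -0.0201] yawx-pi-P -0.0223 tilt 0.0675 Ftool [ 0.   0.3 -0. ] q7 1.41 open -0.0
[(125, 152), (235, 194), (389, 194)]
```

View pics/w12z.png

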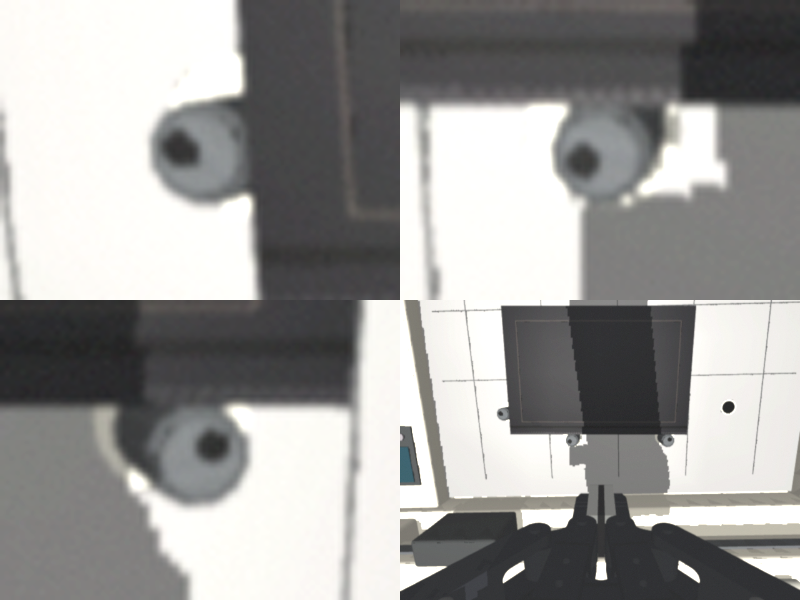

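The zoomed crops show all three pins still meeting the book, with no gap opened, and the robot is clear at rest. I'll hand in.

Run:
```python
from cell import finish_job, monitor
o=monitor.get_obs(); print(o['t'],o['contact_force'].round(1)); print(finish_job())
```

```text
24.95 [ 0.4 -0.4 -0.2]
the job is handed in; nothing more can be done
None
```

I laid the book up on all three pins and handed the job in at about 25 s; the system gave no verdict.

**Steps:**
- I pushed the fore edge with the open fingers until the spine met the left rear pin, with the book still about 0.36 rad askew.
- I swung the book about that pin until the spine lay along both rear pins. Then I pushed its left end until the other end met the side pin, which is in the right hole.
- I pressed it home midway between the rear pins with closed fingers, at up to about 16 N and then about 17 N.

**Last checks:**
- **After the first press:** the wrist camera put the book 7.9, 8.5 and 8.2 mm from the side, right and left pin axes. That means touching, since the pins have an 8 mm radius.
- **After the second press:** I only looked at enlarged pictures, and they showed no gap at any pin. The robot was clear, with no contact force.
- **Forces:** the highest reading at the end of any move was about 17 N, well under the 40 N limit.
- **Bystanders:** I never went near the label roll, phone or loupe, but I did not measure their positions again.

**Not confirmed:** I could not read the force on each pin. Both presses ended with about 8 N of downward load, so bed friction may have carried some of the push. I estimate at least 4 N reached each rear pin.

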